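# Index the gear head to its next hole

### The arm

A 6-joint arm with a two-finger parallel gripper is mounted at the origin on the work surface; the furniture and walls round the work are solid. World frame = base frame: x ahead of the robot, y to its left, z up, the work surface at z = 0. Lengths are in m, angles in rad, forces in N, time in s.
With the tool pointing down it reaches from about 0.275 to 0.825 m from the base axis. Payload 4.9 kg.
Tool frame: the origin (TCP) lies on the mounting face of the last link; the fingertips stand 173 mm ahead of it and the grasp point (between the pads) lies 155 mm ahead of it; z points along the fingers, y is the direction in which the jaws open and shut (so a half turn about z gives the same grasp; the last joint's range is limited). The gripper opens to 85 mm and grips with 20 to 120 N. Pads are 22 mm wide; open, the fingers measure 114 mm over their backs; the gripper's body (76 mm by 85 mm) begins 54 mm behind the grasp point. The pads swing forward as they close: fully open they stand 13 mm farther back than shut.
Start: joints at [1.107, 0.326, -0.193, 1.052, 0, 1.437], TCP at [0.178, 0.52, 0.405] pointing down, gripper open.
Joint ranges: [-2.65, 2.65], [-0.97, 1.79], [-1.3, 1.35], [-1.93, 2.1], [-1.47, 1.37], [-3.14, 3.14]. Speed limits (rad/s): [2.57, 2.57, 3.14, 3.14, 3.14, 3.14].

### API

Orientations are given as a rotation vector (axis times angle).
In Python, from rig import telemetry, eyes, arm gives the robot as it stands.
- The arm moves only by the shell command python3 -m pendant 'ROWS' [FORCE]. ROWS is JSON, a list of rows, each an object with "rotation": the turn, a rotation vector about the tool's x, y, z each as a share of 6 degrees, from -1 to 1, a list of three; "xyz": the shift along the tool's x, y, z each as a share of 200 mm, from -1 to 1, a list of three; "gripper": the closure in counts, from 0 (fully open) to 255 (shut). In form: [{"rotation": [ax, ay, az], "xyz": [tx, ty, tz], "gripper": gripper}, ...]. A call has 1 to 20 rows; each row shifts and turns the pose as measured when the row begins, along the tool's axes as they then stand; what a row does not reach is not made up. A row lasts 1/8 s, in which the tool goes at most 62.5 mm and 10.7 degrees, less where a joint would pass 70% of its speed; a pose out of reach is approached as far as the arm can. A call with a number of a shift or a turn outside -1 to 1 is refused whole. A call with a gripper value outside its range is refused whole. The fingers move at their own pace and stop on an object; FORCE is the grip in N (left out, the last holds). Time passes only in rows, so rows that do not move let the fingers close. It gives the time, the measured TCP pose, the force and the opening at its end, in the units of the state.
- telemetry.state(): the state, without advancing time (a new reading comes with each control period).
- eyes.get_image(name): name is "scene" or "side" or "wrist"; returns a dict with "pixels" (384x512x3 uint8, blue, green, red), "intrinsics" (3x3 intrinsics, pixels), "dist_coeffs" ([k1, k2, p1, p2, k3] as OpenCV has them; the pictures are not rectified), "eye" and "rotation" of the camera in the world. Camera axes: x right, y down, z forward; pixel columns grow to the right and rows downward; lengths in m; the calibration is good to about 2 mm. A picture is of the moment at which its call begins. There is no depth.
- arm.job_done(): hands the job in, once; it reports no verdict.
Trained networks look in the newest picture that a camera, given by its name, has taken for a name from the list of things; names that differ only in an ending like _2 or _b are one class to them, and where a whole thing is asked for, a point or a joint stands for the part that bears it (a point fixed in the world has none). Each returns a list of dicts, best first, with "confidence" (0 to 1); they miss things now and then, are a little off and sometimes report something else, mostly with a low value. They report only what shows in the picture. A call takes as long as a camera call.
- eyes.trace(camera, label): "mask" (384x512 bool, what is visible of it) and "box" ([centre column, centre row, width, height] in pixels, round what is visible of it).
The state is a dict: "t": time; "joints": joint angles; "qd": joint speeds; "joint_efforts": joint torques, N m; "ee_pos": TCP position; "orientation": TCP orientation; "contact_force": force on the tool from outside, world axes, zero at the start; "wrist_torque": the same for the moment, N m; "finger_gap": opening from 0.0 (shut) to 1.0 (fully open).
Only numpy, scipy, OpenCV 4.12 (cv2) and the standard library are available. Lean on these libraries where they do the work, as an engineer would, in place of code of your own. Each camera call takes 0.05 s, during which the arm holds its last target. There are 200 camera calls.

### The job

The gear on the index head has to be turned on by one station: pull the sprung index pin up by its black knob until it is clear of its hole, swing the arm anticlockwise (seen from above), and let the pin drop fully home in the very next hole, which you must find by feel because its plate is adjustable. Do not force the pin sideways or grind it into the plates, stop at the first hole, and leave the things round about alone.

Things in the scene. Friction and masses are not known exactly. Their poses are not given: they have to be found in the camera images.
- index_base: Index head: round grey cast base, 244 mm across, fixed to the table. Origin on the head's vertical turning axis at table height, z up. The swinging arm points along its -x axis when joint crank reads 0. Arc-shaped plates with 10 mm index holes lie on it, holes on a circle of 98 mm radius.
- home_hole (a point): Mouth centre of the home hole, where the pin starts (crank 0), in the home plate. That plate's smooth top is 40 mm above the table and reaches to crank 0.45. It overlaps the lower sector plate there: a 1 mm step down.
- sector_plate (a point): A fixed point on the pin circle at crank 0.73, at the height of the sector plate's smooth top (39 mm above the table). The sector plate is clamped elsewhere each time: its first hole, the next one anticlockwise from home, lies anywhere from crank 0.56 to 0.90 and is not measured; a second hole follows 0.42 rad later, not to be used.
- crank (a joint): Swing of the arm in rad, positive anticlockwise seen from above, 0 at the home hole, stops at -0.1 and 1.4. With the pin out it turns against about 1 N at the knob. The arm is a 28 mm wide dark steel bar (top 59 mm, boss round the pin 63 mm above the table) on a central disc that carries a 60 mm spur gear and its nut (top 79 mm).
- plunger (a joint): How far the sprung index pin is pulled up, in m: 0 = fully home in a hole, 0.008 = tip level with the home plate, about 0.007 = tip resting on the sector plate, 0.014 = upper stop. Spring and weight pull it down with 6 N at 0 and 10 N at the stop. Let go over a hole (1 mm play each side) it drops in by itself and locks the arm.
- knob_grip (a point): Centre of the pin's fluted black knob, on the pin's axis, 98 mm from the head's axis; rises with the pin and goes round with the arm. The knob is an upright cylinder, 26 mm across, from 16 mm below to 16 mm above this point, which is 90 mm above the table with the pin home. Below the knob: a 10 mm stem, 11 mm free.
- pin_nose: Hardened round-ended nose of the index pin, 8 mm across, under the arm; origin on the pin's axis, at table height with the pin home. More than 25 N between it and a plate or a hole's wall damages it. Dragging it over a plate under its own spring is normal.
- flange: Bystander, leave alone: turned steel flange, 42 mm across and 16 mm high, origin under its centre.
- hex_wrench: Bystander, leave alone: small L-shaped hex key, 67 mm long, lying flat; origin under its centre.
- shaft: Bystander, leave alone: stepped steel shaft, 105 mm long and 24 mm thick, lying; origin under its centre.
- feeler: Bystander, leave alone: slim steel feeler gauge, 104 x 13 x 13 mm, lying; origin under its centre.
- carton: Bystander, leave alone: small cardboard insert box, 85 x 55 x 22 mm; origin under its centre.
- bin: Bystander, leave alone: open plastic bin of small parts, 139 x 101 x 58 mm; origin under its centre.

How it is judged:
By the outcome, as a careful person would: the job done as asked, in the order asked, and still so for the second after the job is handed in, with the robot touching nothing.
It also fails if it takes over 42 s, if anything falls off the work surface, if the arm or the gripper's body presses on something with over 40 N, if the wrist force passes 120 N, or if a joint passes its speed limit or range.

## Working session

There is one attempt and no reset: what is moved stays moved. The work goes in short steps, Python scripts to look and compute and a shell command to move; the robot and the scene stay as the last step left them, time stands still between calls to the robot, and variables do not carry over. Pictures are saved under pics/ and viewed, on a budget of 10 in all, crops included, one or two more only if the job needs it, and the job is handed in when it is done.

```bash
mkdir -p pics; ls; python3 - <<'E'
from rig import telemetry, eyes
import cv2, numpy as np
s=telemetry.state(); print({k:np.round(v,3).tolist() for k,v in s.items()})
ims=[]
for c in ["scene","side"]:
    r=eyes.get_image(c); ims.append(r["pixels"]); print(c,np.round(r["intrinsics"],1).tolist(),r["dist_coeffs"],r["eye"],np.round(r["rotation"],4).tolist())
    for l in ["index_base","knob_grip","crank"]:
        for d in eyes.trace(c,l)[:2]: print(l,round(d["confidence"],2),np.round(d["box"],1))
cv2.imwrite("pics/a.png",cv2.resize(np.hstack(ims),(800,300)))
cv2.imwrite("pics/a1.png",ims[0]);cv2.imwrite("pics/a2.png",ims[1])
E
```

```text
pics
{'t': 0.0, 'joints': [1.107, 0.327, -0.194, 1.052, 0.0, 1.437], 'qd': [-0.001, 0.002, 0.002, 0.0, 0.001, 0.0], 'joint_efforts': [0.0, -44.34, 26.244, 0.016, -0.0, -0.0], 'ee_pos': [0.178, 0.52, 0.404], 'orientation': [-0.516, -3.098, 0.003], 'contact_force': [-0.014, 0.816, 0.407], 'wrist_torque': [-0.011, -0.02, 0.013], 'finger_gap': 1.0}
scene [[408.4, 0.0, 260.7], [0.0, 408.4, 189.0], [0.0, 0.0, 1.0]] [-0.11039848  0.          0.          0.          0.        ] [-0.32734476  0.63149959  1.10943995] [-1.2025, 2.3315, -0.9775]
index_base 0.85 [265.4 196.8  62.9  47.9]
crank 0.8 [265.5 192.8  37.6  39. ]
side [[441.1, 0.0, 256.4], [0.0, 441.1, 203.6], [0.0, 0.0, 1.0]] [-0.02951811  0.          0.          0.          0.        ] [0.23411581 0.98445516 0.77615446] [-0.3514, 2.6612, -1.3856]
index_base 0.84 [247.2 214.3  83.   55.4]
knob_grip 0.7 [270.2 204.8  10.4  17.2]
knob_grip 0.26 [226.6 261.8  15.   11. ]
crank 0.69 [248.6 205.6  47.5  36.2]
```

```bash
python3 - <<'E'
import cv2,numpy as np
a=cv2.imread("pics/a1.png")[110:290,170:370];b=cv2.imread("pics/a2.png")[120:320,150:350]
cv2.imwrite("pics/b.png",np.hstack([cv2.resize(a,(400,360),interpolation=3),cv2.resize(b,(400,400),interpolation=3)[:360]]))
E
cat > h.py <<'E'
import cv2,numpy as np
from scipy.spatial.transform import Rotation as R
def ray(r,uv):
    p=cv2.undistortPoints(np.array([[uv]],float),np.array(r["intrinsics"]),np.array(r["dist_coeffs"]))[0,0]
    return np.array(r["eye"]),R.from_rotvec(r["rotation"]).as_matrix()@np.array([p[0],p[1],1])
def at_z(r,uv,z):
    e,d=ray(r,uv); return e+d*(z-e[2])/d[2]
def proj(r,P):
    M=R.from_rotvec(r["rotation"]).as_matrix().T
    rv=cv2.Rodrigues(M)[0]; return cv2.projectPoints(np.array(P,float).reshape(-1,1,3),rv,-M@np.array(r["eye"]),np.array(r["intrinsics"]),np.array(r["dist_coeffs"]))[0][:,0]
E
python3 - <<'E'
import sys; sys.path.insert(0,'.')
from h import *
from rig import eyes
for c in ["scene","side"]:
    r=eyes.get_image(c)
    for l,z in [("index_base",.02),("knob_grip",.09),("crank",.06),("bin",.03),("carton",.011),("shaft",.012),("flange",.008),("feeler",.006),("hex_wrench",.003)]:
        for d in eyes.trace(c,l)[:1]:
            print(c,l,round(d["confidence"],2),np.round(d["box"],0),at_z(r,d["box"][:2],z).round(3))
E
```

```text
scene index_base 0.84 [265. 195.  65.  48.] [ 0.52  -0.012  0.02 ]
scene knob_grip 0.51 [267. 199.   7.  10.] [0.445 0.036 0.09 ]
scene crank 0.96 [266. 193.  43.  37.] [0.492 0.002 0.06 ]
scene bin 0.96 [180. 251.  21.  30.] [0.464 0.37  0.03 ]
scene carton 0.68 [203. 240.  25.  20.] [0.475 0.28  0.011]
scene shaft 0.55 [197. 205.  29.  16.] [0.628 0.216 0.012]
scene flange 0.42 [264. 192.  66.  53.] [ 0.542 -0.027  0.008]
scene feeler 0.72 [264. 199.   8.  11.] [ 0.515 -0.005  0.006]
side index_base 0.6 [247. 213.  87.  54.] [ 0.528 -0.007  0.02 ]
side knob_grip 0.49 [269. 205.  11.  19.] [0.453 0.033 0.09 ]
side bin 0.98 [203. 320.  71.  52.] [0.507 0.406 0.03 ]
side carton 0.61 [238. 292.  39.  34.] [0.465 0.29  0.011]
side shaft 0.59 [192. 260.  19.  38.] [0.612 0.217 0.012]
side flange 0.55 [225. 261.  17.  12.] [0.531 0.192 0.008]
side feeler 0.38 [291. 162.   6.  15.] [ 0.467 -0.359  0.006]
```

View pics/a.png

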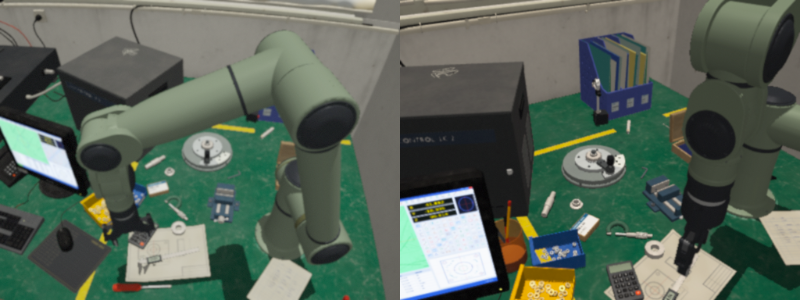

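View pics/b.png

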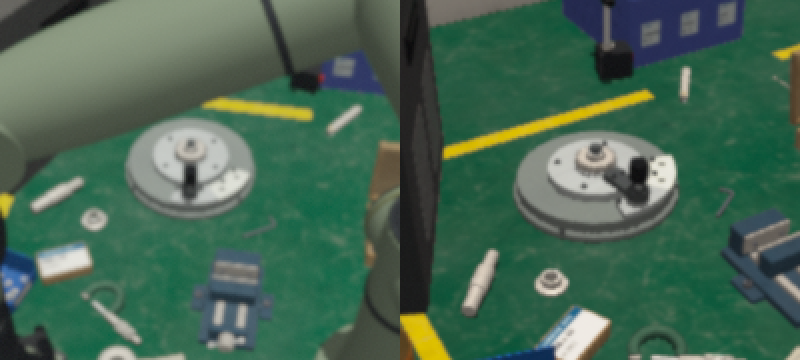

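```bash
cat >> h.py <<'E'
def plan(target,jaw_deg,s=None):
    """target TCP xyz, jaw axis (tool y) world angle; prints tool-frame totals in mm / deg"""
    from rig import telemetry
    s=s or telemetry.state(); M=R.from_rotvec(s["orientation"]).as_matrix()
    d=M.T@(np.array(target)-s["ee_pos"])*1000
    out=[]
    for k in (0,180):
        a=np.radians(jaw_deg+k); y=np.array([np.cos(a),np.sin(a),0]); z=np.array([0,0,-1.]); T=np.c_[np.cross(y,z),y,z]
        out.append((R.from_matrix(M.T@T).as_rotvec(degrees=True)).round(1).tolist())
    print("axes x",M[:,0].round(2),"y",M[:,1].round(2),"shift mm",d.round(1),"turn deg",out,"j6",round(s["joints"][5],2))
E
python3 - <<'E'
from h import *
plan([.45,.035,.36],149+90)
E
```

```text
axes x [-0.95  0.32  0.  ] y [0.32 0.95 0.  ] shift mm [-414.4 -371.2   44.7] turn deg [[0.0, 0.0, -167.9], [0.0, -0.0, 12.1]] j6 1.44
```

```bash
python3 -m pendant '[{"rotation":[0,0,0],"xyz":[-0.2,-0.18,0],"gripper":0},{"rotation":[0,0,0],"xyz":[-0.21,-0.19,0],"gripper":0},{"rotation":[0,0,0],"xyz":[-0.21,-0.19,0],"gripper":0},{"rotation":[0,0,0],"xyz":[-0.21,-0.19,0],"gripper":0},{"rotation":[0,0,0],"xyz":[-0.21,-0.19,0],"gripper":0},{"rotation":[0,0,0],"xyz":[-0.21,-0.19,0],"gripper":0},{"rotation":[0,0,0],"xyz":[-0.21,-0.19,0],"gripper":0},{"rotation":[0,0,0],"xyz":[-0.21,-0.19,0],"gripper":0},{"rotation":[0,0,0],"xyz":[-0.21,-0.19,0],"gripper":0}]'; python3 - <<'E'
from h import *
plan([.45,.035,.36],149+90)
E
```

```text
t: 2.52
ee_pos: [0.431, 0.068, 0.406]
orientation: [0.5, 3.094, 0.008]
contact_force: [0.4, 1.1, -0.2]
finger_gap: 1.0
axes x [-0.95  0.32 -0.01] y [0.32 0.95 0.01] shift mm [-28.2 -25.6  46.1] turn deg [[-0.5, 0.6, -167.4], [0.4, 0.3, 12.6]] j6 0.31
```

```bash
python3 -m pendant '[{"rotation":[0,0,0],"xyz":[-0.14,-0.13,0.12],"gripper":0},{"rotation":[0,0,1],"xyz":[0,0,0.1],"gripper":0},{"rotation":[0,0,1],"xyz":[0,0,0],"gripper":0}]'; python3 - <<'E'
from h import *
from rig import eyes
plan([.45,.035,.36],149+90)
for c in ["wrist","scene","side"]:
    r=eyes.get_image(c)
    if c=="wrist": cv2.imwrite("pics/w1.png",r["pixels"]); print(r["eye"],proj(r,[[.45,.035,.09],[.524,-.01,.08]]))
    for l,z in [("index_base",.02),("knob_grip",.09),("crank",.06)]:
        for d in eyes.trace(c,l)[:1]:
            print(c,l,round(d["confidence"],2),np.round(d["box"],0),at_z(r,d["box"][:2],z).round(3))
E
```

```text
t: 2.9
ee_pos: [0.4526, 0.029, 0.3615]
orientation: [0.842, 3.016, 0.01]
contact_force: [0.3, 0.7, -0.3]
finger_gap: 0.999
axes x [-0.86  0.52 -0.01] y [0.52 0.86 0.01] shift mm [5.4 3.7 1.5] turn deg [[0.8, -0.8, 179.8], [0.5, 0.5, -0.2]] j6 0.44
[0.39774505 0.06256362 0.32984801] [[256.02514638 178.52633142]
 [255.55463842 277.72368265]]
wrist index_base 0.97 [247. 244. 237. 212.] [ 0.518 -0.015  0.02 ]
wrist knob_grip 0.84 [257. 187.  40.  43.] [0.456 0.032 0.09 ]
wrist crank 0.62 [245. 246. 153. 181.] [ 0.503 -0.007  0.06 ]
scene index_base 0.96 [266. 194.  64.  50.] [ 0.52  -0.018  0.02 ]
scene crank 0.89 [265. 193.  38.  39.] [0.496 0.005 0.06 ]
side index_base 0.91 [248. 214.  88.  56.] [ 0.523 -0.001  0.02 ]
side knob_grip 0.45 [271. 205.   9.  14.] [0.45  0.032 0.09 ]
side crank 0.68 [250. 206.  49.  34.] [0.516 0.011 0.06 ]
```

View pics/w1.png

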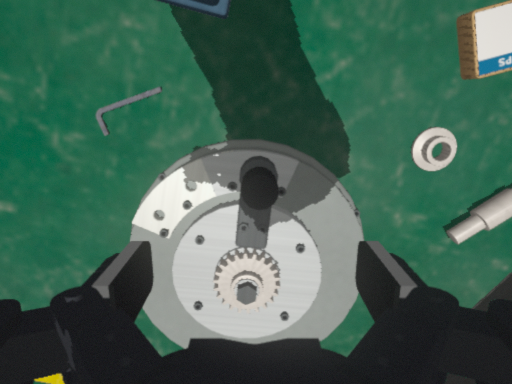

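```bash
python3 - <<'E'
from h import *
from rig import eyes
r=eyes.get_image("wrist"); im=r["pixels"]
k=at_z(r,(260,187),.106);n=at_z(r,(247,289),.079);print(k,n,np.hypot(*(k-n)[:2]),np.degrees(np.arctan2(*(k-n)[1::-1])))
a=cv2.resize(im[130:330,120:380],(780,600),interpolation=3);cv2.imwrite("pics/w2.png",a)
m=eyes.trace("wrist","knob_grip")[0]["mask"]; ys,xs=np.where(m); print(xs.min(),xs.max(),ys.min(),ys.max())
E
```

```text
[0.45456489 0.03670995 0.106     ] [ 0.53231538 -0.02118293  0.079     ] 0.09693670583172573 143.3286915008079
240 275 166 208
```

View pics/w2.png

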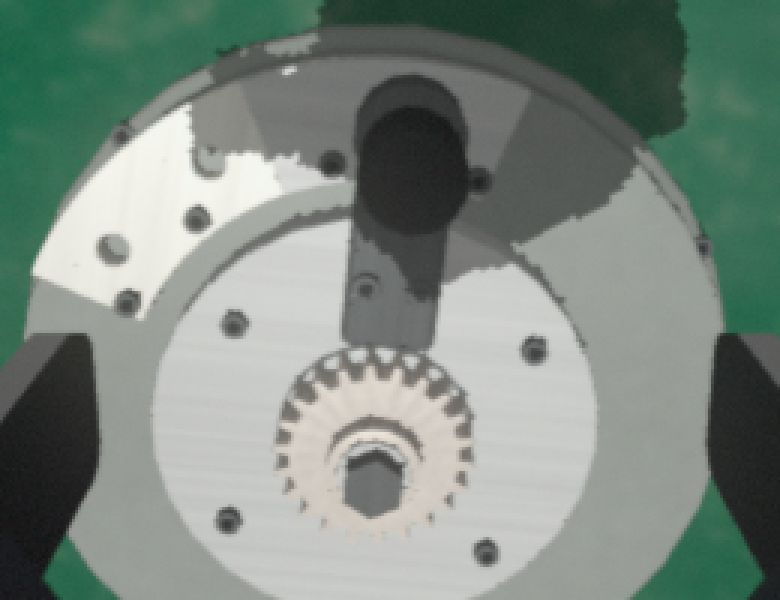

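```bash
python3 - <<'E'
from h import *
from rig import eyes
r=eyes.get_image("wrist")
f=lambda x,y,z:at_z(r,(120+x/3-.33,130+y/3-.33),z)[:2]
k=f(413,170,.106);n=f(374,485,.079);h1=f(211,161,.039);h2=f(113,249,.039)
# base disc centre from screw holes on central disc (diagonal pairs), z~?
print(k,n,h1,h2)
s=[f(*p,.043) for p in((233,323),(486,552),(534,350),(228,520))];print("disc c",(s[0]+s[1])/2,(s[2]+s[3])/2)
# axis from holes+knob: circle r=98 through k,h1,h2 least squares
from scipy.optimize import least_squares
P=np.array([k,h1,h2]);c=least_squares(lambda c:np.r_[np.hypot(*(P-c).T)-.098,(c-n)*.5],n).x;print("axis",c,np.hypot(*(P-c).T))
for ax in(n,c):
    a=[np.arctan2(*(p-ax)[::-1]) for p in(k,h1,h2)];print(np.degrees(a[0]),[(x-a[0])%(2*np.pi) for x in a])
plan([k[0],k[1],.245],np.degrees(np.arctan2(*(k-c)[::-1]))+90)
E
```

```text
[0.45315477 0.03533297] [ 0.53295174 -0.02429942] [ 0.4363077  -0.02278368] [ 0.44397959 -0.06350462]
disc c [ 0.5371649  -0.03136105] [ 0.53803407 -0.02683644]
axis [ 0.5332922  -0.02260252] [0.09888644 0.09698467 0.09823301]
143.2291897549542 [np.float64(0.0), np.float64(0.6260892897783856), np.float64(1.0568194917354479)]
144.13489151409354 [np.float64(0.0), np.float64(0.6278321891620022), np.float64(1.055422589796093)]
axes x [-0.86  0.51 -0.01] y [0.51 0.86 0.01] shift mm [  4.    3.6 118. ] turn deg [[-0.9, 0.9, -175.0], [0.6, 0.6, 5.0]] j6 0.44
```

```bash
python3 -m pendant '[{"rotation":[0.1,0.1,0.83],"xyz":[0.02,0.018,0],"gripper":0},{"rotation":[0,0,0],"xyz":[0,0,0.28],"gripper":60},{"rotation":[0,0,0],"xyz":[0,0,0.2],"gripper":90},{"rotation":[0,0,0],"xyz":[0,0,0],"gripper":120}]' 25; python3 - <<'E'
from h import *
from rig import eyes
plan([.4535,.035,.245],144+90)
r=eyes.get_image("wrist");cv2.imwrite("pics/w3.png",r["pixels"])
for d in eyes.trace("wrist","knob_grip")[:1]: print(d["box"],at_z(r,d["box"][:2],.1))
E
```

```text
t: 4.15
ee_pos: [0.4526, 0.0351, 0.2662]
orientation: [0.97, 2.984, 0.001]
contact_force: [0.7, 0.3, 0.4]
finger_gap: 0.533
axes x [-0.81  0.59 -0.  ] y [0.59 0.81 0.  ] shift mm [-0.7  0.4 21.2] turn deg [[0.3, -0.2, 180.0], [0.1, 0.2, -0.0]] j6 0.54
[257.0, 252.4, 62.7, 74.0] [0.45433555 0.03582711 0.1       ]
```

View pics/w3.png

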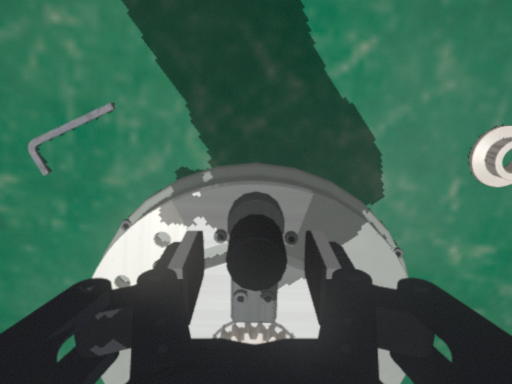

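```bash
python3 -m pendant '[{"rotation":[0,0,0],"xyz":[0,0.002,0.106],"gripper":130},{"rotation":[0,0,0],"xyz":[0,0,0],"gripper":150},{"rotation":[0,0,0],"xyz":[0,0,0],"gripper":165},{"rotation":[0,0,0],"xyz":[0,0,0],"gripper":172}]' 25;python3 -m pendant '[{"rotation":[0,0,0],"xyz":[0,0,0],"gripper":185},{"rotation":[0,0,0],"xyz":[0,0,0],"gripper":185}]'
```

```text
t: 4.75
ee_pos: [0.4572, 0.0347, 0.2533]
orientation: [0.966, 2.971, 0.003]
contact_force: [-2.7, -2.5, -3.5]
finger_gap: 0.328
t: 5.0
ee_pos: [0.4566, 0.0342, 0.2536]
orientation: [0.967, 2.971, -0.0]
contact_force: [1.5, -1.6, -7.4]
finger_gap: 0.29
```

```bash
python3 -m pendant '[{"rotation":[0,0,0],"xyz":[0,0,0],"gripper":200},{"rotation":[0,0,0],"xyz":[0,0,-0.025],"gripper":200},{"rotation":[0,0,0],"xyz":[0,0,0],"gripper":200}]' 45;python3 -m pendant '[{"rotation":[0,0,0],"xyz":[0,0,-0.02],"gripper":200},{"rotation":[0,0,0],"xyz":[0,0,0],"gripper":200}]'
```

```text
t: 5.38
ee_pos: [0.4568, 0.0343, 0.2587]
orientation: [0.967, 2.972, 0.001]
contact_force: [0.3, -2.1, -7.2]
finger_gap: 0.286
t: 5.62
ee_pos: [0.4568, 0.0344, 0.2628]
orientation: [0.967, 2.971, 0.001]
contact_force: [0.5, -1.6, -8.1]
finger_gap: 0.287
```

```bash
python3 -m pendant '[{"rotation":[0,0,0],"xyz":[0,0,-0.01],"gripper":200},{"rotation":[0,0,0],"xyz":[0,0,0],"gripper":200}]'; python3 - <<'E'
from h import *
from rig import eyes,telemetry
s=telemetry.state();c=np.array([.5332,-.0228]);k=np.array([.4535,.0352])
M=R.from_rotvec(s["orientation"]).as_matrix()
for th in np.arange(.1,.6,.1):
    Rz=R.from_euler('z',th).as_matrix()
    p=np.array(s["ee_pos"]);q=np.r_[c,0]+Rz@(p-np.r_[c,0])
    print(th,q.round(4))
d=R.from_euler('z',.1).as_matrix(); p=np.array(s["ee_pos"])-np.r_[c,0]
print("per .1rad tool mm",(M.T@(d@p-p))*1000, M.round(3).tolist())
r=eyes.get_image("side");cv2.imwrite("pics/s1.png",r["pixels"])
for dd in eyes.trace("side","knob_grip")[:1]: print(dd["box"],proj(r,[[*k,.106],[*k,.12]]))
E
```

```text
t: 5.88
ee_pos: [0.4568, 0.0343, 0.2648]
orientation: [0.968, 2.971, 0.001]
contact_force: [1.5, -2.9, -8.5]
finger_gap: 0.283
0.1 [0.4515 0.0264 0.2648]
0.2 [0.447  0.018  0.2648]
0.30000000000000004 [0.4434 0.0092 0.2648]
0.4 [4.406e-01 1.000e-04 2.648e-01]
0.5 [ 0.4388 -0.0093  0.2648]
per .1rad tool mm [-0.35455185 -9.5276267  -0.04834251] [[-0.808, 0.589, 0.016], [0.589, 0.808, -0.005], [-0.016, 0.006, -1.0]]
[269.7, 203.9, 10.0, 18.3] [[269.23796543 200.15119007]
 [269.32624275 195.81811957]]
```

```bash
python3 -m pendant '[{"rotation":[0,0,0],"xyz":[0,0,-0.01],"gripper":200},{"rotation":[0,0,0],"xyz":[0,0,0],"gripper":200}]';  python3 -m pendant '[{"rotation":[0,0,-0.2],"xyz":[0,-0.01,0],"gripper":200},{"rotation":[0,0,-0.2],"xyz":[0,-0.01,0],"gripper":200}]'
```

```text
t: 6.22
ee_pos: [0.4568, 0.0343, 0.2667]
orientation: [0.968, 2.971, 0.001]
contact_force: [1.6, -2.3, -8.5]
finger_gap: 0.287
t: 6.48
ee_pos: [0.4544, 0.0311, 0.2666]
orientation: [0.901, 2.992, 0.001]
contact_force: [1.7, -1.4, -9.9]
finger_gap: 0.284
```

```bash
python3 -m pendant '[{"rotation":[0,0,-0.63],"xyz":[-0.001,-0.032,0],"gripper":200},{"rotation":[0,0,-0.63],"xyz":[-0.001,-0.032,0],"gripper":200},{"rotation":[0,0,-0.63],"xyz":[-0.001,-0.032,0],"gripper":200}]'; cat >> h.py <<'E'
def crank():
    from rig import telemetry
    s=telemetry.state();p=np.array(s["ee_pos"]);M=R.from_rotvec(s["orientation"]).as_matrix()
    c=np.array([.5332,-.0228]);g=(p+.155*M[:,2])[:2]-c;a0=np.arctan2(*(np.array([.4535,.0352])-c)[::-1])
    yaw=np.degrees(np.arctan2(M[1,0],M[0,0]))
    print("crank",((np.arctan2(g[1],g[0])-a0)%(2*np.pi)).round(3),"rad",np.hypot(*g).round(4),"yaw-radial err deg",yaw-np.degrees(np.arctan2(g[1],g[0])),"tilt",M[2].round(3),"z",p[2].round(4),"F tool",(M.T@s["contact_force"]).round(1))
E
python3 -c "from h import *;crank()"
```

```text
t: 6.85
ee_pos: [0.4448, 0.014, 0.2664]
orientation: [0.587, 3.07, 0.001]
contact_force: [0.9, -1.7, -9.4]
finger_gap: 0.289
crank 0.228 rad 0.0933 yaw-radial err deg 1.3298642258154132 tilt [-0.015  0.004 -1.   ] z 0.2664 F tool [-1.4 -1.3  9.4]
```

```bash
python3 -m pendant '[{"rotation":[0,0,-0.65],"xyz":[-0.001,-0.032,0],"gripper":200},{"rotation":[0,0,-0.65],"xyz":[-0.001,-0.032,0],"gripper":200},{"rotation":[0,0,-0.65],"xyz":[-0.001,-0.032,0],"gripper":200},{"rotation":[0,0,-0.65],"xyz":[-0.001,-0.032,0],"gripper":200}]';python3 -c "from h import *;crank()"
```

```text
t: 7.35
ee_pos: [0.4377, -0.0115, 0.2663]
orientation: [0.148, 3.123, 0.002]
contact_force: [1.4, -2.0, -8.5]
finger_gap: 0.287
crank 0.508 rad 0.0938 yaw-radial err deg 1.508432042322255 tilt [-0.015  0.002 -1.   ] z 0.2663 F tool [-1.4 -1.9  8.5]
```

```bash
for i in 1; do python3 -m pendant '[{"rotation":[0,0,0],"xyz":[0,0,0.015],"gripper":200},{"rotation":[0,0,0],"xyz":[0,0,0],"gripper":200}]'; done; python3 -m pendant '[{"rotation":[0,0,0],"xyz":[0,0,0.006],"gripper":200},{"rotation":[0,0,0],"xyz":[0,0,0],"gripper":200}]'
```

```text
t: 7.6
ee_pos: [0.4376, -0.0118, 0.2632]
orientation: [0.151, 3.123, 0.002]
contact_force: [1.3, -1.7, -9.3]
finger_gap: 0.287
t: 7.85
ee_pos: [0.4377, -0.0116, 0.262]
orientation: [0.152, 3.123, 0.001]
contact_force: [0.1, -2.6, -8.8]
finger_gap: 0.287
```

```bash
python3 -m pendant '[{"rotation":[0,0,0],"xyz":[0,0,0.005],"gripper":200},{"rotation":[0,0,0],"xyz":[0,0,0],"gripper":200}]'; python3 -m pendant '[{"rotation":[0,0,0],"xyz":[0,0,0.004],"gripper":200},{"rotation":[0,0,0],"xyz":[0,0,0],"gripper":200}]'
```

```text
t: 8.1
ee_pos: [0.4377, -0.0116, 0.261]
orientation: [0.152, 3.123, 0.001]
contact_force: [0.2, -2.0, -7.9]
finger_gap: 0.284
t: 8.35
ee_pos: [0.4377, -0.0115, 0.2603]
orientation: [0.152, 3.123, 0.001]
contact_force: [0.6, -2.2, -6.1]
finger_gap: 0.286
```

```bash
python3 -m pendant '[{"rotation":[0,0,0],"xyz":[0,0,0],"gripper":165},{"rotation":[0,0,0],"xyz":[0,0,0],"gripper":165},{"rotation":[0,0,0],"xyz":[0,0,0.035],"gripper":165},{"rotation":[0,0,0],"xyz":[0,0,0],"gripper":165}]';python3 -c "from h import *;crank()"; python3 -m pendant '[{"rotation":[0,0,-0.15],"xyz":[0,-0.008,0],"gripper":165},{"rotation":[0,0,-0.15],"xyz":[0,-0.008,0],"gripper":165}]';python3 -c "from h import *;crank()"
```

```text
t: 8.85
ee_pos: [0.4392, -0.011, 0.2546]
orientation: [0.149, 3.118, 0.004]
contact_force: [-0.4, -0.2, -0.6]
finger_gap: 0.353
crank 0.498 rad 0.0916 yaw-radial err deg 2.0602817920199357 tilt [-0.02   0.003 -1.   ] z 0.2546 F tool [ 0.4 -0.2  0.6]
t: 9.1
ee_pos: [0.439, -0.0142, 0.2546]
orientation: [0.096, 3.12, 0.004]
contact_force: [-0.6, 2.7, -0.5]
finger_gap: 0.35
crank 0.531 rad 0.0915 yaw-radial err deg 2.0746244273427408 tilt [-0.02   0.003 -1.   ] z 0.2546 F tool [0.8 2.7 0.5]
```

```bash
python3 -m pendant '[{"rotation":[0,0,-0.1],"xyz":[0,-0.005,0],"gripper":165},{"rotation":[0,0,-0.1],"xyz":[0,-0.005,0],"gripper":165},{"rotation":[0,0,-0.1],"xyz":[0,-0.005,0],"gripper":165},{"rotation":[0,0,-0.1],"xyz":[0,-0.005,0],"gripper":165},{"rotation":[0,0,-0.1],"xyz":[0,-0.005,0],"gripper":165}]';python3 -c "from h import *;crank()"
```

```text
t: 9.72
ee_pos: [0.4393, -0.0164, 0.2544]
orientation: [0.004, 3.118, 0.026]
contact_force: [2.1, 5.5, -1.1]
finger_gap: 0.353
crank 0.53 rad 0.0907 yaw-radial err deg 5.5173332899123295 tilt [-0.023  0.017 -1.   ] z 0.2544 F tool [-2.1  5.4  1.3]
```

```bash
python3 - <<'E'
from h import *
from rig import eyes
r=eyes.get_image("wrist");cv2.imwrite("pics/w4.png",r["pixels"][120:384,80:432].repeat(2,0).repeat(2,1))
k=np.array([-.0797,.058]);c=np.array([.5332,-.0228])
for th in(.5,.55,.6,.65):
    q=c+R.from_euler('z',th).as_matrix()[:2,:2]@k
    print(th,proj(r,[[*q,.106],[*q,.113]]).round(1).tolist())
for d in eyes.trace("wrist","knob_grip")[:1]: print(d["box"])
E
```

```text
0.5 [[266.3, 255.2], [267.4, 264.4]]
0.55 [[253.4, 254.1], [253.7, 263.3]]
0.6 [[240.3, 253.6], [239.9, 262.8]]
0.65 [[227.2, 253.7], [226.0, 262.9]]
[262.1, 252.3, 71.3, 85.7]
```

View pics/w4.png

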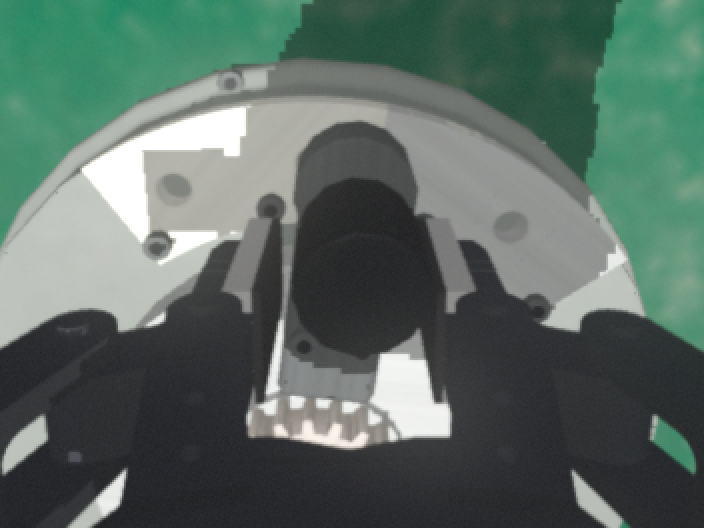

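```bash
python3 - <<'E'
from h import *
from rig import eyes
r=eyes.get_image("wrist")
f=lambda x,y,z:at_z(r,(80+x/2-.25,120+y/2-.25),z)[:2]
c=np.array([.5332,-.0228])
for n,p in dict(home=f(511,227,.040),h2=f(174,188,.039),knobtop_up=f(364,295,.113),knobtop_home=f(364,295,.106)).items():
    g=p-c;print(n,p.round(4),np.hypot(*g).round(4),((np.arctan2(g[1],g[0])-np.radians(143.95))%(2*np.pi)).round(3))
E
```

```text
home [0.456  0.0335] 0.0955 6.282
h2 [ 0.4434 -0.0637] 0.0987 1.056
knobtop_up [ 0.4365 -0.0123] 0.0973 0.521
knobtop_home [ 0.4405 -0.012 ] 0.0934 0.513
```

```bash
python3 -m pendant '[{"rotation":[0.1,0,0],"xyz":[0,-0.006,0],"gripper":165}]';python3 -c "from h import *;crank()";python3 -m pendant '[{"rotation":[0.1,0,0],"xyz":[0,-0.006,0],"gripper":165}]';python3 -c "from h import *;crank()"
```

```text
t: 10.0
ee_pos: [0.4391, -0.0168, 0.2544]
orientation: [0.004, 3.118, 0.015]
contact_force: [0.0, 8.4, 2.6]
finger_gap: 0.353
crank 0.547 rad 0.0908 yaw-radial err deg 4.5839925179361956 tilt [-0.023  0.01  -1.   ] z 0.2544 F tool [-0.1  8.5 -2.5]
t: 10.12
ee_pos: [0.4388, -0.0169, 0.2544]
orientation: [0.002, 3.118, 0.006]
contact_force: [-0.2, 7.9, 3.0]
finger_gap: 0.353
crank 0.557 rad 0.091 yaw-radial err deg 4.057957464559962 tilt [-0.023  0.004 -1.   ] z 0.2544 F tool [ 0.1  7.9 -3. ]
```

```bash
python3 -m pendant '[{"rotation":[0.1,0,0],"xyz":[0.004,-0.007,0],"gripper":165},{"rotation":[0.1,0,0],"xyz":[0.004,-0.007,0],"gripper":165},{"rotation":[0.08,0,0],"xyz":[0.004,-0.007,0],"gripper":165}]';python3 -c "from h import *;crank()";python3 -m pendant '[{"rotation":[0.08,0,0],"xyz":[0.004,-0.007,0],"gripper":165},{"rotation":[0.08,0,0],"xyz":[0.004,-0.007,0],"gripper":165}]';python3 -c "from h import *;crank()"
```

```text
t: 10.5
ee_pos: [0.4368, -0.0199, 0.2547]
orientation: [-0.002, 3.116, -0.033]
contact_force: [1.6, 1.1, 1.1]
finger_gap: 0.353
crank 0.633 rad 0.0925 yaw-radial err deg -0.12464049014022294 tilt [-0.025 -0.021 -0.999] z 0.2547 F tool [-1.6  1.  -1.1]
t: 10.75
ee_pos: [0.4357, -0.0218, 0.255]
orientation: [-0.002, 3.113, -0.05]
contact_force: [4.5, 13.2, -0.7]
finger_gap: 0.353
crank 0.671 rad 0.0932 yaw-radial err deg -2.3037765280284646 tilt [-0.028 -0.032 -0.999] z 0.255 F tool [-4.5 13.2  0.4]
```

```bash
python3 - <<'E'
from h import *
from rig import eyes
r=eyes.get_image("wrist");cv2.imwrite("pics/w5.png",r["pixels"][120:384,80:432].repeat(2,0).repeat(2,1))
k=np.array([-.0797,.058]);c=np.array([.5332,-.0228])
for th in(.6,.63,.66):
    q=c+R.from_euler('z',th).as_matrix()[:2,:2]@k
    print(th,((proj(r,[[*q,.106],[*q,.113]])-[80,120])*2).round(1).tolist())
r=eyes.get_image("side");cv2.imwrite("pics/s2.png",r["pixels"])
E
```

```text
0.6 [[387.4, 280.1], [388.4, 299.0]]
0.63 [[371.9, 279.6], [372.0, 298.6]]
0.66 [[356.3, 279.6], [355.6, 298.5]]
```

View pics/w5.png

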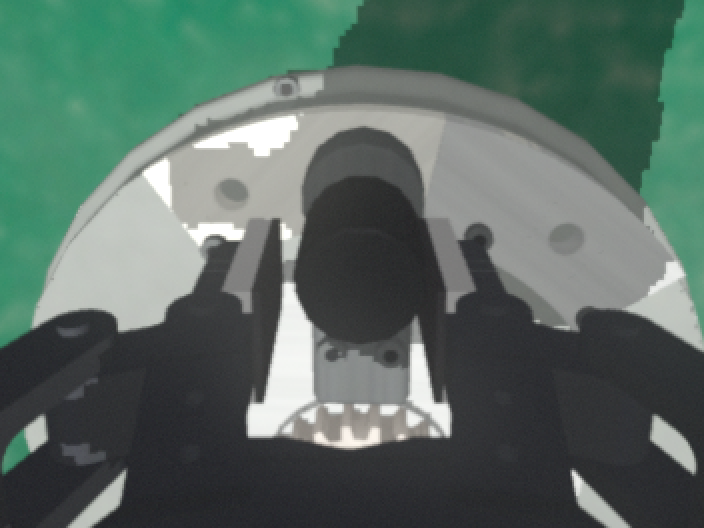

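```bash
python3 -m pendant '[{"rotation":[-0.1,0,0],"xyz":[0,0.005,0],"gripper":140},{"rotation":[-0.1,0,0],"xyz":[0,0.005,0],"gripper":120},{"rotation":[0,0,0],"xyz":[0,0,0],"gripper":100},{"rotation":[0,0,0],"xyz":[0,0,0],"gripper":100}]';python3 - <<'E'
from h import *
from rig import eyes
crank()
r=eyes.get_image("wrist");im=r["pixels"][120:384,80:432].repeat(2,0).repeat(2,1)
k=np.array([-.0797,.058]);c=np.array([.5332,-.0228])
for th in(.6,.63,.66):
    q=c+R.from_euler('z',th).as_matrix()[:2,:2]@k
    print(th,((proj(r,[[*q,.106],[*q,.113]])-[80,120])*2).round(1).tolist())
th=.64;q=c+R.from_euler('z',th).as_matrix()[:2,:2]@k
t=np.linspace(0,6.28,60)
for z,col in((.106,(0,255,0)),(.113,(0,0,255))):
    P=np.c_[q[0]+.013*np.cos(t),q[1]+.013*np.sin(t),t*0+z]
    cv2.polylines(im,[((proj(r,P)-[80,120])*2).astype(int)],True,col,1)
cv2.imwrite("pics/w6.png",im)
E
```

```text
t: 11.35
ee_pos: [0.4352, -0.0205, 0.2547]
orientation: [-0.002, 3.115, -0.021]
contact_force: [0.1, -1.0, 0.0]
finger_gap: 0.609
crank 0.627 rad 0.0939 yaw-radial err deg -359.8117056902887 tilt [-0.026 -0.014 -1.   ] z 0.2547 F tool [-0.1 -1.   0. ]
0.6 [[366.3, 283.6], [366.8, 302.7]]
0.63 [[350.8, 283.3], [350.4, 302.3]]
0.66 [[335.3, 283.4], [334.0, 302.4]]
```

View pics/w6.png

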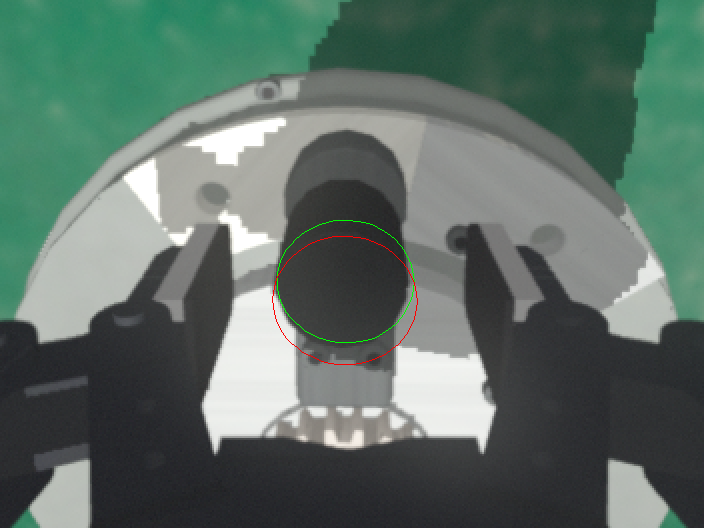

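```bash
python3 -m pendant '[{"rotation":[0,0,0],"xyz":[0,0,-0.06],"gripper":60},{"rotation":[0,0,0],"xyz":[0,0,-0.25],"gripper":0},{"rotation":[0,0,0],"xyz":[0,0,-0.28],"gripper":0},{"rotation":[0,0,0],"xyz":[0,0,0],"gripper":0}]';python3 - <<'E'
from h import *
from rig import eyes
r=eyes.get_image("wrist");im=r["pixels"]
k=np.array([-.0797,.058]);c=np.array([.5332,-.0228])
q=c+R.from_euler('z',.645).as_matrix()[:2,:2]@k
pc=proj(r,[[*q,.09]])[0];x0,y0=(pc-[100,75]).astype(int);x0=max(x0,0);y0=max(y0,0);print(pc)
im=cv2.resize(im[y0:y0+150,x0:x0+200],None,fx=4,fy=4,interpolation=3)
t=np.linspace(0,6.28,60)
for z,col in((.106,(0,255,0)),(.109,(0,0,255))):
    P=np.c_[q[0]+.013*np.cos(t),q[1]+.013*np.sin(t),t*0+z]
    cv2.polylines(im,[((proj(r,P)-[x0,y0]+.5)*4).astype(int)],True,col,1)
cv2.imwrite("pics/w7.png",im)
E
```

```text
t: 11.9
ee_pos: [0.4318, -0.019, 0.3782]
orientation: [-0.001, 3.115, -0.022]
contact_force: [0.9, -0.3, -1.1]
finger_gap: 1.006
[253.46681986 177.72742946]
```

View pics/w7.png

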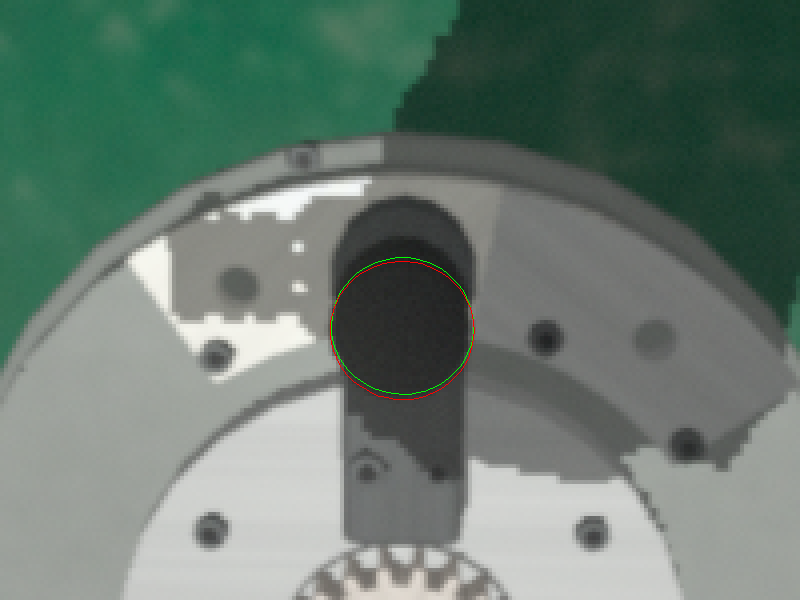

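```bash
python3 -c "
from rig import arm;print(arm.job_done())"
```

```text
the job is handed in; nothing more can be done
None
```

I turned the gear on by one station. The index pin is in the first hole anticlockwise from home, at about crank 0.645, and the job is handed in at about 12 s of the 42 s allowed.

**What I did:** I gripped the knob, lifted the pin about 13 mm and swung the arm to about crank 0.51, over the sector plate. I lowered the pin until it rested on the plate, then opened the fingers slightly so they only enclosed the knob. From there I pushed it along in small steps until it dropped in and locked. Then I backed off, opened the gripper and moved straight up and clear.

**Last checks:**
- **Knob height:** in the final wrist picture the outline drawn for a fully home knob fits. This is only good to 1–2 mm, so "fully home" rests on that view and on the pin being free of side load.
- **Right hole:** only the home hole and the second hole still show uncovered. The position also agrees with my camera estimate before the swing (about 0.63).
- **Side force:** the drag was stick-slip, needing up to about 8.5 N at the knob. The push read 13.2 N when the pin locked, and I eased off then. These are wrist readings taken between steps, so a brief higher peak would not have shown. The nose limit is 25 N.
- **Surroundings:** I noticed no contact with the things round about, though I took no separate final picture of them all.

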